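# Hang and lock the drip basket in the brew stand

### The arm

A 6-joint arm with a two-finger parallel gripper is mounted at the origin on the work surface. World frame = base frame: x ahead of the robot, y to its left, z up, the work surface at z = 0. Lengths are in m, angles in degrees, forces in N, time in s.
With the tool pointing down it reaches from about 0.4 to 0.825 m from the base axis. Payload 7 kg.
Tool frame: the origin (TCP) lies midway between the tips of the shut fingers; the grasp point (between the pads) lies 19 mm behind it; z points along the fingers, y is the line along which they close (so a half turn about z gives the same grasp; the last joint's range is limited). The gripper opens to 88 mm and grips with 3 to 60 N. Pads are 19 mm wide; open, the fingers measure 130 mm over their backs; the gripper's body (78 mm by 193 mm) begins 47 mm behind the grasp point.
Start: joints at [83.085, 20.546, 0.682, 0, -70.136, -16.507], TCP at [0.268, 0.619, 0.227] pointing down, gripper open.
Joint ranges: [-176.03, 176.03], [-82.01, 121.73], [-58.28, 71.71], [-173.87, 95.51], [-174.79, -0.11], [-173.66, 173.66]. Speed limits (degrees/s): [136.94, 136.94, 172.46, 180, 180, 180].

### API

Orientations are given as a 3x3 rotation matrix whose columns are the frame's x, y, z axes.
In Python, from rig import robot gives the robot as it stands. Calls block until the motion is done:
- robot.goto(position, orientation): joint-space move of the TCP to a pose.
- robot.servo_line(position, ori=None, speed=0.15): straight line of the TCP; ori=None keeps the orientation; speed is the mean speed in m/s.
- robot.movej(angles): joint-space move.
- robot.move_gripper(opening): opening from 0.0 (shut) to 1.0 (fully open); the grip force is fixed at half the most; returns when the fingers have stopped.
- robot.dwell(seconds).
- robot.ik(position, orientation): joint angles nearest the present ones, or None.
- robot.grab_frame(name): name is "side" or "top" or "wrist"; returns (picture, depth): 420x560x3 uint8, red, green, blue; 420x560 float32, m along the optical axis (not along the pixel's ray), 0 where there is no reading.
- robot.camera_info(name): a dict with "vfov" (degrees; the focal length in pixels is half the picture's height over the tangent of half this angle, whatever the lens; pixels are square), "cx", "cy" (the principal point, pixels), "view" (4x4, takes a point from world to camera coordinates); the wrist camera has in their place "T_tool_cam" (4x4, takes a point from camera to tool coordinates, whose origin is the TCP and whose axes are the flange's). Camera axes: x right, y down, z forward; pixel columns grow to the right and rows downward; lengths in m; the calibration is good to about 2 mm. A picture is of the moment at which its call begins: read the wrist's pose just before it. camera_info takes no time and is no camera call.
A pose or a line that the arm cannot do raises robot.Unreachable and nothing moves.
- robot.job_done(): hands the job in; it is judged then, once.
Readings, each from a call of its own:
- robot.read_t(): time.
- robot.read_qpos(): joint angles.
- robot.read_qvel(): joint speeds.
- robot.read_effort(): joint torques, N m.
- robot.read_position(): TCP position.
- robot.read_tcp_rot(): TCP orientation.
- robot.read_force(): force on the tool from outside, world axes, zero at the start.
- robot.read_ft_torque(): the same for the moment, N m.
- robot.read_grip_width(): opening from 0.0 (shut) to 1.0 (fully open).
- robot.read_finger_force(): force on a finger pad.
Only numpy, scipy, OpenCV 4.12 (cv2) and the standard library are available. Lean on these libraries where they do the work, as an engineer would, in place of code of your own. Each camera call takes 0.05 s, during which the arm holds its last target. There are 200 camera calls.

### The job

Pick up the steel drip basket by its wooden bar, hang it in the collar of the brew stand by letting its three lugs down through the gaps, and turn it clockwise, seen from above, until the lugs drop into their locking notches. Work gently, feeling for the gaps and the notches instead of forcing the basket against the stand. Leave it hanging there, let go, and do not disturb the server, cup, tamper or kettle.

Things in the scene. Friction and masses are not known exactly. Their poses are not given: they have to be found in the camera images.
- basket: Steel drip basket, loose on the counter, 0.15 to 0.31 kg: closed round can with a perforated lid, 60 mm diameter from 18 to 52 mm above its underside, tapering below that to 44 mm at the underside. Origin: centre of the underside, z up. Origin above the counter: 166 mm with the lugs on top of the collar's flange, 155 mm with lugs on the track floor, 150 mm locked in the notches.
- bar (a point): Middle of the basket's wooden grip bar, 88 mm above the basket's origin; axes as the basket. The bar lies along the basket's x: 52 mm long, 10 mm wide (y), 16 mm tall, on two thin posts above the lid; grip it across its width from above.
- lug (a point): Underside of one of the basket's three flat lugs, 45 mm above and 37 mm out from the basket's origin along its own +x; the others are at 120 and 240 degrees. Each lug reaches 42 mm from the axis, is 10 mm wide and 5 mm thick.
- stand: Brew stand, fixed. Origin: at counter height right under the axis of its collar, z up. Post at own +x, 98 mm from the axis, 22 mm thick, top 200 mm up. The steel bayonet collar (bore 64 mm, outside 96 mm, top 211 mm up) sits on springs: it gives way downwards above 5 N, 3 N per mm, at most 5 mm; heights are for it unpressed. Above 25 N between basket and stand counts as forcing.
- flange (a point): On the collar's axis, level with the flange's upper face, 211 mm above the counter; axes as the stand. The flange, 4 mm thick, has three gaps 120 degrees apart, 21 degrees (about 14 mm) wide, open down to the track floor. The collar is clamped (it slips above 0.6 N m) at an unmeasured angle: one gap's middle lies anywhere within 0.45 rad either side of the stand's +x.
- ring (a point): On the collar's axis at the height of the track floor, 200 mm above the counter; axes as the stand. From each gap the track, 7 mm high and open outwards, runs under the flange clockwise seen from above. A solid block closes it on the anticlockwise side of the gap.
- notch_level (a point): On the collar's axis at the height of the notch floors, 195 mm above the counter; axes as the stand. 46 degrees clockwise of each gap's middle the track floor has a notch 5 mm deep, about 22 degrees wide; a solid block right behind it stops the lug.
- server: Open glass server, 80 mm across at the rim, 105 mm high, standing loose on the 12 mm thick foot of the stand under the collar. Origin: centre of its underside. Leave alone.
- cup: White cup, 68 mm across, 70 mm high, loose. Origin: centre of its underside. Leave alone.
- tamper: Steel tamper standing on its flat 54 mm disc, 82 mm high, loose. Origin: centre of its underside. Leave alone.
- kettle: Black gooseneck kettle, 154 mm across the foot, 158 mm high, spout at own +x, handle at own -x, loose. Origin: centre of its underside. Leave alone.
Not all that is in view belongs to the job. Leave any blue look-alike of the basket alone.

How it is judged:
By the outcome, as a careful person would: the job done as asked, in the order asked, and still so for the second after the job is handed in, with the robot touching nothing.
It also fails if it takes over 67 s, if anything falls off the work surface, if the arm or the gripper's body presses on something with over 40 N, if the wrist force passes 120 N, or if a joint passes its speed limit or range.

## Working session

There is one attempt and no reset: what is moved stays moved. The work goes in short steps, each a Python script; the robot and the scene stay as the last script left them, time stands still between calls to the robot, and variables do not carry over. Pictures are saved under pics/ and viewed, at most 10 in all, crops included, and the job is handed in when it is done.

```bash
mkdir -p pics; ls; cat > h.py <<'E'
import numpy as np, cv2
from rig import robot
def K(n):
    i=robot.camera_info(n); return 210/np.tan(np.radians(i["vfov"])/2), i["cx"], i["cy"], i
def cam2world(n, pose=None):
    i=robot.camera_info(n)
    if n!="wrist": return np.linalg.inv(np.array(i["view"]))
    p,R=pose; T=np.eye(4); T[:3,:3]=R; T[:3,3]=p
    return T@np.array(i["T_tool_cam"])
def cloud(n):
    pose=(np.array(robot.read_position()),np.array(robot.read_tcp_rot()))
    im,d=robot.grab_frame(n); f,cx,cy,i=K(n)
    v,u=np.mgrid[:420,:560]
    P=np.stack([(u-cx)*d/f,(v-cy)*d/f,d],-1)
    T=cam2world(n,pose); W=P@T[:3,:3].T+T[:3,3]; W[d==0]=np.nan
    return im,d,W
def save(n,im): cv2.imwrite("pics/"+n,cv2.cvtColor(im,cv2.COLOR_RGB2BGR))
E
python3 - <<'E'
from h import *
for n in ("top","side","wrist"):
    im,d,W=cloud(n); np.savez("pics/%s0.npz"%n,im=im,W=W); save(n+"0.png",im)
    print(n,{k:(np.round(v,3).tolist() if not isinstance(v,(str)) else v) for k,v in robot.camera_info(n).items()})
print(robot.read_t(),robot.read_tcp_rot())
E
python3 -c "
import cv2,numpy as np
a=cv2.imread('pics/top0.png');cv2.imwrite('pics/t0.png',a)"
```

```text
pics
top {'vfov': 53.942, 'cx': 279.382, 'cy': 212.734, 'view': [[-0.02, -1.0, 0.008, 0.159], [-0.983, 0.018, -0.182, 0.573], [0.182, -0.011, -0.983, 1.088], [0.0, 0.0, 0.0, 1.0]]}
side {'vfov': 51.301, 'cx': 280.504, 'cy': 213.664, 'view': [[0.995, -0.099, -0.001, -0.542], [-0.078, -0.777, -0.624, 0.261], [0.06, 0.621, -0.781, 1.013], [0.0, 0.0, 0.0, 1.0]]}
wrist {'vfov': 67.995, 'cx': 281.186, 'cy': 209.227, 'T_tool_cam': [[0.0, -0.955, -0.298, 0.081], [1.0, -0.0, 0.001, -0.001], [-0.001, -0.298, 0.955, -0.157], [0.0, 0.0, 0.0, 1.0]]}
0.15 [[ 9.17588805e-01 -3.97530696e-01 -3.61278798e-04]
 [-3.97530835e-01 -9.17588038e-01 -1.19513053e-03]
 [ 1.43595969e-04  1.24025786e-03 -9.99999221e-01]]
```

View pics/top0.png

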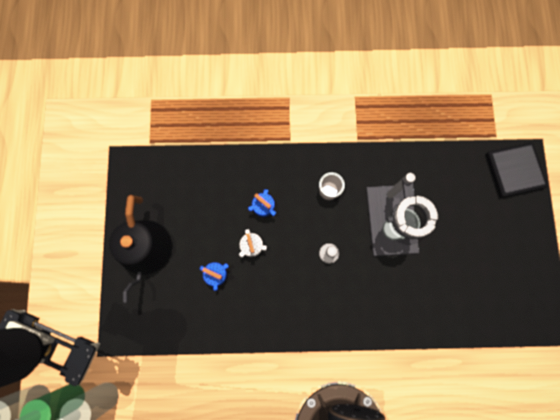

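View pics/side0.png

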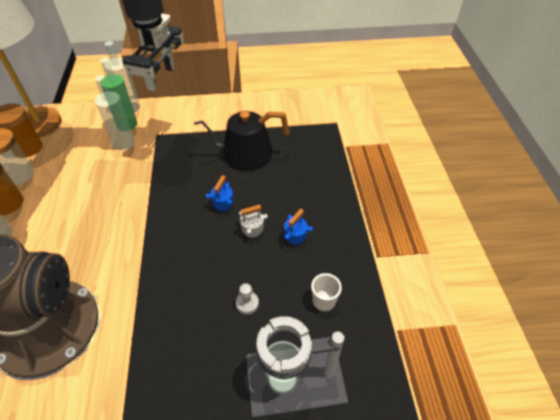

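The top view shows three look-alikes: a steel one at (251,244) and blue ones at (263,204) and (214,274). By the description I choose the steel one. The collar is at (415,216), post top (410,178), cup (331,186), tamper (329,253) and kettle (131,243).

```bash
cat > a.py <<'E'
from h import *
from scipy.optimize import least_squares
def circ(p):
    r=least_squares(lambda q:np.hypot(p[:,0]-q[0],p[:,1]-q[1])-q[2],[*p.mean(0),.04],loss='soft_l1',f_scale=.003); return r.x
for n,rb,rc in (("top",(225,220,275,268),(385,165,450,245)),("side",(230,195,275,245),(245,310,350,390))):
    z=np.load("pics/%s0.npz"%n); im=z['im'].astype(int);W=z['W']
    def sub(r): return im[r[1]:r[3],r[0]:r[2]].reshape(-1,3),W[r[1]:r[3],r[0]:r[2]].reshape(-1,3)
    c,w=sub(rb)
    m=(c[:,0]-c[:,2]>70)&(w[:,2]>.06); b=w[m]
    ctr=np.median(b,0); xy=b[:,:2]-b[:,:2].mean(0); u=np.linalg.svd(xy,full_matrices=False)[2][0]
    print(n,"bar",m.sum(),b.mean(0).round(4),np.percentile(b[:,2],[5,95]).round(4),"len",np.ptp(xy@u).round(3),"ang",np.degrees(np.arctan2(u[1],u[0])).round(1))
    m=(c.min(1)>100)&(c.max(1)-c.min(1)<50)&(w[:,2]>.035)&(w[:,2]<.06); print("can",m.sum(),w[m].mean(0).round(4))
    c,w=sub(rc); m=(w[:,2]>.205)&(w[:,2]<.22); q=w[m]; print("collar",m.sum(),q[:,2].mean(), q.min(0).round(3),q.max(0).round(3),((q.min(0)+q.max(0))/2).round(4))
    m=(w[:,2]>.192)&(w[:,2]<.204);print("z200",m.sum(),np.median(w[m],0).round(3))
E
python3 a.py
python3 - <<'E'
import cv2
a=cv2.imread('pics/top0.png')
p=[cv2.resize(a[215:275,215:285],(560,480),interpolation=3)]
cv2.imwrite('pics/crop.png',p[0])
E
```

```text
top bar 68 [0.4904 0.2275 0.0947] [0.0915 0.0983] len 0.048 ang -165.1
can 343 [0.4901 0.2265 0.0508]
collar 620 0.20980943778264224 [ 0.487 -0.226  0.205] [ 0.582 -0.129  0.215] [ 0.5349 -0.1774  0.2102]
z200 296 [ 0.543 -0.172  0.198]
side bar 98 [0.4912 0.2257 0.0938] [0.0875 0.0975] len 0.051 ang -164.5
can 345 [0.493  0.2191 0.051 ]
collar 1116 0.21057537168177673 [ 0.486 -0.225  0.205] [ 0.581 -0.129  0.215] [ 0.5335 -0.1767  0.2103]
z200 535 [ 0.541 -0.174  0.199]
```

View pics/crop.png

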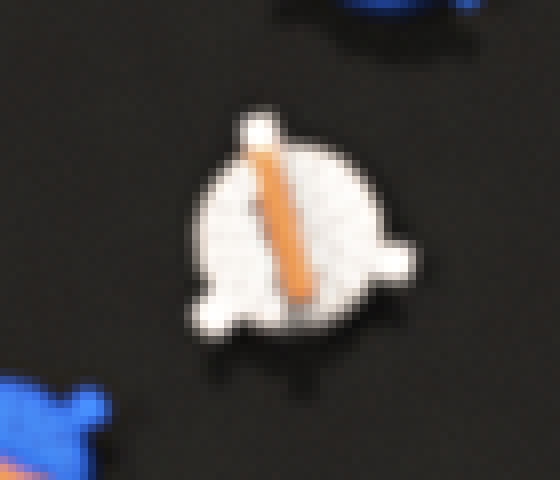

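The crop confirms the steel basket: wooden bar running from crop (260,150) to (300,300), with its +x lug at the top end (258,130). The yaw is therefore about +15°. Next I look at the collar and the basket with the wrist camera.

```bash
cat >> h.py <<'E'
def Rz(yaw):
    c,s=np.cos(np.radians(yaw)),np.sin(np.radians(yaw)); return np.array([[c,s,0],[s,-c,0],[0,0,-1.]])
E
python3 - <<'E'
from h import *
for y in range(-180,180,15):
    q=robot.ik([.534,-.177,.32],Rz(y)); q2=robot.ik([.491,.2265,.2],Rz(y))
    print(y,None if q is None else np.round(q,0)[[0,3,4,5]],None if q2 is None else np.round(q2,0)[[0,3,4,5]])
robot.goto([.45,.25,.36],Rz(15)) 
robot.goto([.534,-.177,.32],Rz(15))
im,d,W=cloud("wrist"); np.savez("pics/w1.npz",im=im,W=W); 
robot.goto([.491,.2265,.21],Rz(15))
im2,d,W=cloud("wrist"); np.savez("pics/w2.npz",im=im2,W=W)
save("w12.png",cv2.resize(np.hstack([im,im2]),(800,300)));print(robot.read_t())
save("w1.png",im)
E
```

```text
-180 [  2.   0. -78. -92.] [  46.    0.  -62. -136.]
-165 [  2.   0. -78. -77.] [  46.    0.  -62. -121.]
-150 [  2.   0. -78. -62.] [  46.    0.  -62. -106.]
-135 [  2.   0. -78. -47.] [ 46.   0. -62. -91.]
-120 [  2.   0. -78. -32.] [ 46.   0. -62. -76.]
-105 [  2.   0. -78. -17.] [ 46.   0. -62. -61.]
-90 [  2.   0. -78.  -2.] [ 46.   0. -62. -46.]
-75 [  2.   0. -78.  13.] [ 46.   0. -62. -31.]
-60 [  2.   0. -78.  28.] [ 46.   0. -62. -16.]
-45 [  2.   0. -78.  43.] [ 46.   0. -62.  -1.]
-30 [  2.   0. -78.  58.] [ 46.   0. -62.  14.]
-15 [  2.   0. -78.  73.] [ 46.   0. -62.  29.]
0 [  2.   0. -78.  88.] [ 46.   0. -62.  44.]
15 [  2.   0. -78. 103.] [ 46.   0. -62.  59.]
30 [  2.   0. -78. 118.] [ 46.   0. -62.  74.]
45 [  2.   0. -78. 133.] [ 46.   0. -62.  89.]
60 [  2.   0. -78. 148.] [ 46.   0. -62. 104.]
75 [  2.   0. -78. 163.] [ 46.   0. -62. 119.]
90 None [ 46.   0. -62. 134.]
105 [   2.    0.  -78. -167.] [ 46.   0. -62. 149.]
120 [   2.    0.  -78. -152.] [ 46.   0. -62. 164.]
135 [   2.    0.  -78. -137.] None
150 [   2.    0.  -78. -122.] [  46.    0.  -62. -166.]
165 [   2.    0.  -78. -107.] [  46.    0.  -62. -151.]
5.0
```

View pics/w12.png

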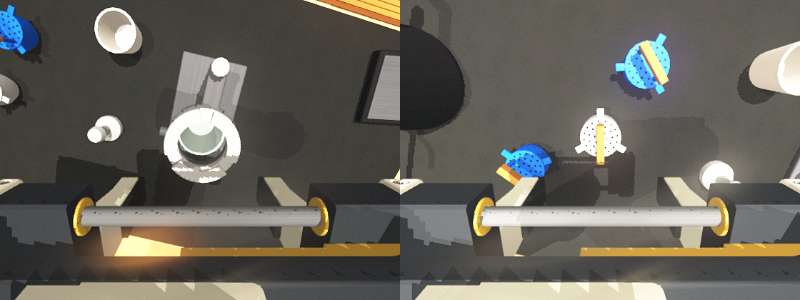

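The left half shows the collar at about (202,145) with its post at (220,67). The right half shows the steel basket at (601,137), clear of the blue ones. I will get the angles from the depth data.

```bash
cat > b.py <<'E'
from h import *
from scipy.optimize import least_squares
z=np.load("pics/w1.npz"); W=z['W']; im=z['im'].astype(int)
w=W.reshape(-1,3); ok=np.hypot(w[:,0]-.534,w[:,1]+.177)<.07
m=ok&(w[:,2]>.205)&(w[:,2]<.218); q=w[m]
print("collar z",np.median(q[:,2]),m.sum(),((np.nanmin(q,0)+np.nanmax(q,0))/2).round(4),np.ptp(q,axis=0))
# boundary fit: outer points per angle
c=np.array([.534,-.177])
for _ in range(5):
    th=np.degrees(np.arctan2(q[:,1]-c[1],q[:,0]-c[0])); r=np.hypot(*(q[:,:2]-c).T)
    out=[];inn=[]
    for a in range(-180,180,6):
        s=(th>=a)&(th<a+6)
        if s.sum()>5: out.append(q[s][r[s].argmax(),:2]); inn.append(q[s][r[s].argmin(),:2])
    f=lambda p,R0:least_squares(lambda x:np.hypot(*(p-x[:2]).T)-x[2],[*c,R0],loss='soft_l1',f_scale=.001).x
    fo,fi=f(np.array(out),.048),f(np.array(inn),.032); c=fo[:2]
print("outer",fo.round(4),"inner",fi.round(4))
for nm,zz in (("w1",W),("top0",np.load("pics/top0.npz")['W']),("side0",np.load("pics/side0.npz")['W'])):
    a=zz.reshape(-1,3); r=np.hypot(a[:,0]-c[0],a[:,1]-c[1]); th=np.degrees(np.arctan2(a[:,1]-c[1],a[:,0]-c[0]))
    s=(r>.0345)&(r<.0405); row=[]
    for t in range(-180,180,5):
        k=s&(th>=t)&(th<t+5); row.append("%d:%s/%d"%(t,("%.0f"%(1e3*np.nanmedian(a[k,2])) if k.any() else "-"),k.sum()))
    print(nm," ".join(row))
p=w[(np.hypot(w[:,0]-c[0],w[:,1]-c[1])>.075)&(np.hypot(w[:,0]-c[0],w[:,1]-c[1])<.125)&(w[:,2]>.195)&(w[:,2]<.205)]
pc=np.median(p,0); print("post",len(p),pc.round(4),np.hypot(*(pc[:2]-c)),"ang",np.degrees(np.arctan2(*(pc[:2]-c)[::-1])))
z=np.load("pics/w2.npz"); W=z['W'].reshape(-1,3); im=z['im'].reshape(-1,3).astype(int)
n=np.hypot(W[:,0]-.491,W[:,1]-.2265)<.055
b=W[n&(W[:,2]>.085)&(W[:,2]<.105)]; xy=b[:,:2]-b[:,:2].mean(0); u=np.linalg.svd(xy,full_matrices=False)[2][0]
print("bar",len(b),b.mean(0).round(4),((b.min(0)+b.max(0))/2).round(4),np.ptp(xy@u),"ang",np.degrees(np.arctan2(u[1],u[0])),np.median(b[:,2]))
l=W[n&(W[:,2]>.04)&(W[:,2]<.06)]; ld=np.hypot(l[:,0]-.491,l[:,1]-.2265)
k=l[ld>.034]; t=np.degrees(np.arctan2(k[:,1]-.2265,k[:,0]-.491)); print("lug ang",[np.round(t[np.abs((t-c0+180)%360-180)<25].mean(),1) for c0 in (15,135,-105)])
d=l[ld<.031]; print("lid",d.mean(0).round(4),((d.min(0)+d.max(0))/2).round(4),np.ptp(d,axis=0).round(4))
E
python3 b.py
python3 -c "
import cv2
a=cv2.imread('pics/w1.png');cv2.imwrite('pics/w1c.png',cv2.resize(a[60:270,200:360],(457,600),interpolation=2))"
```

```text
collar z 0.2097846701849089 4136 [ 0.5348 -0.1769  0.2086] [0.09588362 0.09602161 0.00724174]
outer [ 0.5349 -0.1769  0.048 ] inner [ 0.5352 -0.1768  0.032 ]
w1 -180:115/70 -175:116/65 -170:114/68 -165:176/76 -160:169/71 -155:167/72 -150:116/63 -145:116/58 -140:117/61 -135:172/62 -130:174/51 -125:198/57 -120:116/45 -115:177/49 -110:177/34 -105:116/27 -100:210/36 -95:209/34 -90:209/36 -85:210/29 -80:210/26 -75:210/23 -70:210/24 -65:210/25 -60:210/23 -55:210/24 -50:211/52 -45:427/290 -40:426/755 -35:423/1174 -30:421/719 -25:401/344 -20:401/281 -15:400/181 -10:399/84 -5:200/34 0:199/26 5:199/25 10:199/21 15:198/40 20:209/38 25:210/32 30:210/37 35:398/82 40:400/191 45:401/286 50:401/342 55:421/760 60:426/1441 65:428/481 70:210/25 75:210/25 80:210/26 85:210/25 90:210/22 95:210/25 100:210/24 105:210/25 110:210/21 115:164/31 120:111/30 125:116/51 130:115/47 135:176/78 140:116/62 145:116/55 150:114/60 155:116/65 160:115/67 165:112/61 170:115/66 175:114/62
top0 -180:209/5 -175:207/7 -170:13/5 -165:209/6 -160:208/5 -155:210/5 -150:210/6 -145:211/2 -140:210/3 -135:208/5 -130:209/4 -125:208/2 -1
[... 965 characters left out ...]
0 -5:13/7 0:11/5 5:106/10 10:198/9 15:201/10 20:210/9 25:211/6 30:211/6 35:210/7 40:209/9 45:211/10 50:177/9 55:209/8 60:209/10 65:118/16 70:177/13 75:120/19 80:117/24 85:179/20 90:114/33 95:143/20 100:113/31 105:117/27 110:108/28 115:113/33 120:111/27 125:141/26 130:115/18 135:117/9 140:211/8 145:211/8 150:209/7 155:211/6 160:211/6 165:210/6 170:210/10 175:209/10
post 550 [ 0.6327 -0.1727  0.1986] 0.09785917581119227 ang 2.4509231838602252
bar 612 [0.4937 0.2276 0.0945] [0.4926 0.2273 0.0913] 0.05131518213479032 ang -165.0105502586816 0.09468705865294766
lug ang [np.float64(16.2), np.float64(132.3), np.float64(-102.7)]
lid [0.494  0.2276 0.0508] [0.4924 0.2264 0.0501] [0.0592 0.061  0.0195]
```

View pics/w1c.png

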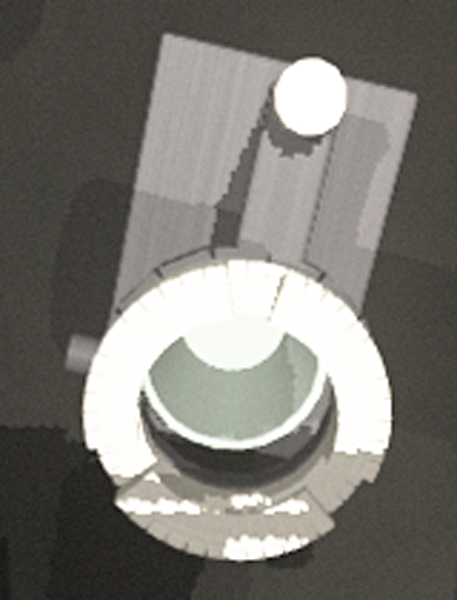

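```bash
python3 - <<'E'
from h import *
c=np.array([.5346,-.1769])
for n in("w1","top0","side0"):
    a=np.load(f"pics/{n}.npz")['W'].reshape(-1,3); r=np.hypot(*(a[:,:2]-c).T); th=np.degrees(np.arctan2(a[:,1]-c[1],a[:,0]-c[0]))
    s=(r>.034)&(r<.046)&(a[:,2]<.216)&(a[:,2]>0)
    for g in(7,127,-113):
        print(n,g,end=": ")
        for t in range(-20,21,2):
            k=s&(np.abs((th-g-t+180)%360-180)<=1); b=a[k,2]
            print("%d:%d/%d"%(g+t,(b>.206).sum(),(b<=.206).sum()),end=" ")
        print()
E
```

```text
w1 7: -13:22/0 -11:21/0 -9:22/0 -7:25/0 -5:22/0 -3:18/19 -1:2/20 1:0/20 3:0/22 5:0/21 7:0/22 9:0/20 11:0/20 13:0/28 15:0/22 17:2/35 19:16/13 21:23/7 23:21/8 25:22/7 27:24/7 
w1 127: 107:19/0 109:20/0 111:21/0 113:19/0 115:20/6 117:8/10 119:0/8 121:0/17 123:0/27 125:0/29 127:0/31 129:0/33 131:0/30 133:0/31 135:0/35 137:3/34 139:26/39 141:15/20 143:19/18 145:19/16 147:17/19 
w1 -113: -133:18/20 -131:18/17 -129:19/17 -127:18/14 -125:17/14 -123:20/33 -121:2/30 -119:0/26 -117:0/32 -115:0/30 -113:0/33 -111:0/28 -109:0/25 -107:0/30 -105:0/16 -103:0/10 -101:8/7 -99:20/10 -97:17/7 -95:22/6 -93:15/10 
top0 7: -13:3/1 -11:3/3 -9:3/2 -7:2/1 -5:3/4 -3:4/5 -1:2/1 1:0/4 3:0/3 5:0/3 7:0/5 9:0/4 11:0/3 13:0/5 15:0/1 17:0/3 19:2/1 21:3/3 23:4/1 25:0/2 27:5/0 
top0 127: 107:4/5 109:2/10 111:3/6 113:3/7 115:4/9 117:0/11 119:0/11 121:0/9 123:0/10 125:0/10 127:0/10 129:0/12 131:0/9 133:0/9 135:0/7 137:2/13 139:3/10 141:4/9 143:2/4 145:4/9 147:1/4 
top0 -113: -133:5/1 -131:2/1 -129:5/1 -127:2/0 -125:2/1 -123:2/0 -121:1/0 -119:0/2 -117:0/3 -115:0/4 -113:0/6 -111:0/5 -109:0/6 -107:0/4 -105:0/7 -103:0/4 -101:4/8 -99:2/1 -97:3/3 -95:0/0 -93:5/4 
side0 7: -13:7/4 -11:7/2 -9:2/5 -7:7/6 -5:6/2 -3:1/4 -1:0/5 1:0/4 3:0/6 5:0/7 7:0/9 9:0/9 11:0/7 13:0/9 15:0/8 17:1/3 19:6/8 21:7/4 23:4/0 25:6/0 27:3/0 
side0 127: 107:4/12 109:4/14 111:5/10 113:4/11 115:5/11 117:6/19 119:3/15 121:0/14 123:0/14 125:0/15 127:0/14 129:0/10 131:0/12 133:0/14 135:0/6 137:0/5 139:0/2 141:6/1 143:6/2 145:3/0 147:8/0 
side0 -113: -133:6/12 -131:7/14 -129:7/12 -127:4/12 -125:6/16 -123:2/20 -121:0/17 -119:0/16 -117:0/17 -115:0/19 -113:0/17 -111:0/19 -109:0/13 -107:0/15 -105:0/23 -103:3/13 -101:4/11 -99:7/16 -97:7/7 -95:7/10 -93:3/16
```

The gap middle is at about 8° (three gaps agree: 8, 127.5, −111.5), within the range allowed around the stand yaw of 2.5°. Collar axis is (0.5346,−0.177); basket is (0.4915,0.2268) with yaw 15°. Now I grasp.

```bash
python3 - <<'E'
from h import *
R=Rz(15)
robot.move_gripper(.7)
robot.servo_line([.4915,.2268,.11],R,.12)
robot.servo_line([.4915,.2268,.071],R,.05)
f0=np.array(robot.read_force()); robot.move_gripper(0.0)
print("w",robot.read_grip_width()*88,"F",robot.read_finger_force(),np.array(robot.read_force())-f0)
robot.servo_line([.4915,.2268,.12],R,.06); robot.dwell(.3)
print("lift",np.array(robot.read_force())-f0,np.array(robot.read_ft_torque()),robot.read_grip_width()*88)
robot.servo_line([.4915,.2268,.28],R,.2)
robot.goto([.5346,-.177,.30],Rz(8)); robot.dwell(.3)
print(robot.read_force(),robot.read_ft_torque(),robot.read_position(),robot.read_t())
ims=[]
for n in("side","top","wrist"):
    im,d,W=cloud(n); np.savez(f"pics/{n}3.npz",im=im,W=W); ims.append(im)
f=lambda i,r:cv2.resize(i[r[1]:r[3],r[0]:r[2]],(400,400),interpolation=cv2.INTER_CUBIC)
save("c3.png",np.hstack([f(ims[0],(210,230,370,390)),f(ims[2],(180,20,380,220))]))
E
```

```text
w 9.61830622110404 F 29.999543130397797 [-0.30252218  0.15004343 -0.16521568]
lift [ 0.161397    0.30506493 -1.38540902] [-0.04560505 -0.02758164 -0.00936974] 9.56760426808924
[ 0.15881124  0.12009683 -2.19300393] [-0.04518557 -0.01255808 -0.03181026] [ 0.53481741 -0.17633313  0.30002024] 12.4917
```

View pics/c3.png

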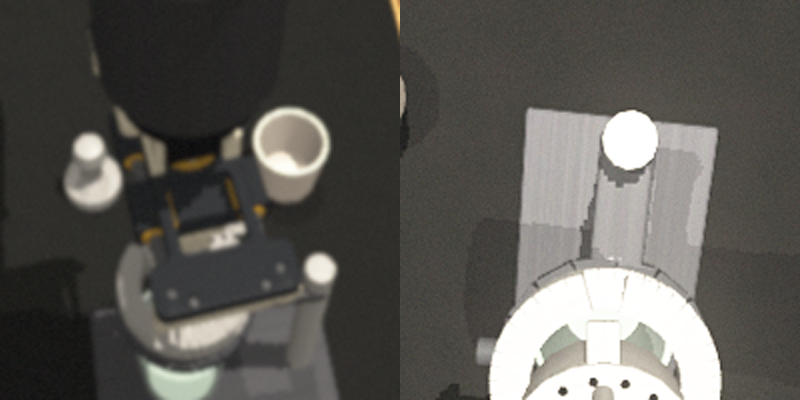

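The basket is held level above the collar. The wrist crop shows the +x lug at (603,340) lining up with the gap at (605,285). Now I measure the basket's offset in the gripper.

```bash
python3 - <<'E'
from h import *
from scipy.optimize import least_squares
p=np.array([.53482,-.17633,.30002]); R=np.array(robot.read_tcp_rot()); print(R.round(4).tolist())
W=np.load("pics/wrist3.npz")['W'].reshape(-1,3); L=(W-p)@R  # tool coords, +z down
r=np.hypot(L[:,0],L[:,1])
s=(r<.055)&(L[:,2]>.012)&(L[:,2]<.03); q=L[s]; print("n",len(q),np.percentile(q[:,2],[5,50,95]).round(4))
rq=np.hypot(q[:,0],q[:,1]); lug=q[(q[:,0]>.033)&(abs(q[:,1])<.009)]
print("lug tip x",np.percentile(lug[:,0],[98,100]).round(4),"y",lug[:,1].min().round(4),lug[:,1].max().round(4),"z",np.median(lug[:,2]).round(4))
# lid arc
c=np.zeros(2);lid=q[q[:,2]<.0215]
for _ in range(3):
    th=np.degrees(np.arctan2(*(lid[:,:2]-c).T[::-1])); o=[]
    for a in range(-90,90,4):
        if abs(a+2)<14: continue
        k=(th>=a)&(th<a+4)&(np.hypot(*(lid[:,:2]-c).T)<.034)
        if k.sum()>3: kk=lid[k]; o.append(kk[np.hypot(*(kk[:,:2]-c).T).argmax(),:2])
    o=np.array(o); x=least_squares(lambda x:np.hypot(*(o-x).T)-.030,c,loss='soft_l1',f_scale=.001).x; c=x
print("lid centre tool",c.round(4),len(o),np.median(lid[:,2]).round(4))
# collar in this picture
a=W[(W[:,2]>.205)&(W[:,2]<.216)]; r=np.hypot(a[:,0]-.5346,a[:,1]+.177); a=a[r<.06]
th=np.degrees(np.arctan2(a[:,1]+.177,a[:,0]-.5346)); o=[]
for t in range(-180,180,4):
    k=(th>=t)&(th<t+4)
    if k.sum()>3: kk=a[k,:2]; o.append(kk[np.hypot(kk[:,0]-.5346,kk[:,1]+.177).argmax()])
o=np.array(o);x=least_squares(lambda x:np.hypot(*(o-x).T)-.048,[.5346,-.177],loss='soft_l1',f_scale=.001).x
print("collar",x.round(4),len(o)); cb=p+R@np.array([*c,0]); print("basket",cb.round(4))
E
```

```text
[[0.9902, 0.1397, 0.0001], [0.1397, -0.9902, 0.0], [0.0001, 0.0, -1.0]]
n 3701 [0.0192 0.0204 0.0236]
lug tip x [0.0428 0.043 ] y -0.0055 0.0041 z 0.0224
lid centre tool [ 0.0004 -0.0004] 38 0.0202
collar [ 0.5349 -0.1769] 52
basket [ 0.5352 -0.1758  0.3   ]
```

```bash
cat >> h.py <<'E'
def F(n=4):
    return np.mean([robot.read_force() for _ in range(n)],0)
def T(n=4):
    return np.mean([robot.read_ft_torque() for _ in range(n)],0)
def down(xy,z0,z1,R,F0,step=.002,thr=3.,speed=.03):
    z=z0
    while z>z1+1e-6:
        z=max(z-step,z1); robot.servo_line([*xy,z],R,speed); d=F()-F0
        if np.linalg.norm(d)>thr: return z,d,True
    return z,d,False
E
python3 - <<'E'
from h import *
R=Rz(8); col=np.array([.5349,-.177]); tgt=col-np.array([.0004,.0006])
robot.servo_line([*tgt,.29],R,.05); robot.dwell(.2)
p=np.array(robot.read_position()); p2=np.array(robot.read_position()); print(p,p2)
cmd=tgt+np.clip(tgt-p[:2],-.001,.001)
robot.servo_line([*cmd,.285],R,.05); robot.dwell(.3); print(cmd,robot.read_position())
F0=F(10);T0=T(10); print(F0,T0,F(10)-F0); np.savez("z.npz",F0=F0,T0=T0,cmd=cmd)
r=down(cmd,.285,.243,R,F0); print(r)
if not r[2]: r=down(cmd,.243,.228,R,F0,.001); print(r)
print(robot.read_position(),(T()-T0).round(3),robot.read_t())
E
```

```text
[ 0.53461327 -0.17764982  0.29017768] [ 0.53461327 -0.17764982  0.29017768]
[ 0.53438673 -0.17755018] [ 0.53443626 -0.17754899  0.28511081]
[ 0.13272288  0.03499686 -2.41717216] [-0.06969056  0.00412956  0.0268704 ] [0. 0. 0.]
(0.243, array([ 0.17409353, -0.08345346,  0.11628914]), False)
(0.228, array([-6.06962622e-04, -1.67675390e-01,  7.91068925e-01]), False)
[ 0.53431691 -0.17755179  0.22790604] [ 0.011 -0.058 -0.037] 22.7417
```

The lugs went down through the gaps without contact. Next I find the track floor, then turn.

```bash
python3 - <<'E'
from h import *
z=np.load("z.npz"); F0,T0,cmd=z['F0'],z['T0'],z['cmd']; col=np.array([.5349,-.177]); R=Rz(8)
c0=cmd
r=down(cmd,.228,.223,R,F0,.0007,2.5,.02); print("floor",r,robot.read_position())
if r[2]:
    zf=r[0]; zt=zf+.0008; yaw=8
    # keep basket centre fixed: tool->basket offset (.0005,-.0005) turns along
    off=lambda y:(Rz(y)@np.array([.0004,-.0005,0]))[:2]
    while yaw>-36:
        yaw-=4; xy=cmd+off(8)-off(yaw)
        robot.servo_line([*xy,zt],Rz(yaw),.02) if False else robot.goto([*xy,zt],Rz(yaw))
        d=F()-F0; t=T()-T0
        print(yaw,d.round(2),t.round(3),np.round(robot.read_t(),2))
        if np.linalg.norm(d)>6 or abs(t[2])>.25: print("stop");break
    print(robot.read_position(),np.degrees(np.arctan2(*np.array(robot.read_tcp_rot())[[1,0],0])))
E
```

```text
floor (0.22519999999999998, array([-2.17317284,  0.89308215,  5.78209707]), True) [ 0.53456552 -0.17760422  0.22579278]
4 [-0.07  0.92  3.37] [ 0.12   0.014 -0.086] 23.99
0 [ 0.25 -0.67  2.13] [ 0.031 -0.049 -0.059] 24.24
-4 [ 0.11 -0.14  3.64] [ 0.011 -0.059 -0.083] 24.49
-8 [0.36 0.86 2.75] [-0.002 -0.003 -0.089] 24.74
-12 [ 0.31 -0.6   2.85] [ 0.026 -0.037 -0.024] 24.99
-16 [-0.48 -0.14  4.13] [ 0.093 -0.045 -0.046] 25.24
-20 [-0.95 -0.37  2.54] [ 0.07   0.058 -0.06 ] 25.49
-24 [-0.02 -0.19  2.74] [ 0.045 -0.013 -0.09 ] 25.74
-28 [-0.21  0.31  2.84] [ 0.157 -0.041 -0.11 ] 25.99
-32 [0.09 0.14 1.98] [ 0.087  0.03  -0.031] 26.24
-36 [-0.34 -0.25  2.39] [ 0.15 -0.   -0.02] 26.49
[ 0.5340063  -0.17710997  0.22582305] -35.78987568718007
```

```bash
python3 - <<'E'
from h import *
z=np.load("z.npz"); F0,T0,cmd=z['F0'],z['T0'],z['cmd']
off=lambda y:(Rz(y)@np.array([.0004,-.0005,0]))[:2]
P=lambda y:cmd+off(8)-off(y)
for yaw in (-37,-38,-39,-40,-41,-42,-43):
    robot.goto([*P(yaw),.226],Rz(yaw)); t=T()-T0; d=F()-F0; print(yaw,d.round(2),t.round(3))
    if abs(t[2])>.25: print("block"); break
    r=down(P(yaw),.226,.2235,Rz(yaw),F0,.0008,5.5,.02); print("  ",r[0],r[1].round(2),(T()-T0).round(3),np.array(robot.read_position())[2])
    if not r[2]:
        r=down(P(yaw),.2235,.219,Rz(yaw),F0,.0007,5.5,.02); print("notch",r[0],r[1].round(2),robot.read_position()); break
print(robot.read_t())
E
```

```text
-37 [-1.05  0.5   0.44] [ 0.079  0.073 -0.065]
   0.2235 [0.54 0.02 0.36] [ 0.091 -0.246 -0.023] 0.22353634339343664
notch 0.21999999999999997 [-1.21  1.06  6.39] [ 0.53424552 -0.17720943  0.22050086]
28.9917
```

The basket dropped 5.3 mm into the notches. Now I release, retreat and check.

```bash
python3 - <<'E'
from h import *
z=np.load("z.npz"); F0,T0,cmd=z['F0'],z['T0'],z['cmd']
off=lambda y:(Rz(y)@np.array([.0004,-.0005,0]))[:2]; y=-37; xy=cmd+off(8)-off(y)
robot.servo_line([*xy,.2206],Rz(y),.02); print((F()-F0).round(2),(T()-T0).round(3))
robot.move_gripper(.45); print(robot.read_grip_width(),F().round(2))
robot.servo_line([*xy,.26],Rz(y),.05); robot.servo_line([*xy,.33],Rz(y),.15); robot.dwell(.3)
im,d,W=cloud("wrist"); np.savez("pics/w5.npz",im=im,W=W)
robot.goto([.50,.10,.36],Rz(y)); im2,_,W2=cloud("side"); np.savez("pics/s5.npz",im=im2,W=W2)
f=lambda i,r:cv2.resize(i[r[1]:r[3],r[0]:r[2]],(400,400),interpolation=cv2.INTER_CUBIC)
save("c5.png",np.hstack([f(im,(190,90,390,290)),f(im2,(210,260,350,400))])); print(robot.read_t())
for nm,w in(("w",W),("s",W2)):
    w=w.reshape(-1,3); r=np.hypot(w[:,0]-.5349,w[:,1]+.177)
    b=w[(r<.03)&(w[:,2]>.23)&(w[:,2]<.26)]; xyc=b[:,:2]-b[:,:2].mean(0); u=np.linalg.svd(xyc,full_matrices=False)[2][0]
    l=w[(r<.027)&(w[:,2]>.19)&(w[:,2]<.215),2]
    print(nm,"bar",len(b),b.mean(0).round(4),np.median(b[:,2]),np.degrees(np.arctan2(u[1],u[0])).round(1),"lid",np.median(l),len(l))
E
```

```text
[-0.33  0.73  5.66] [ 0.346  0.015 -0.042]
0.4484668120331937 [ 0.92 -0.04  0.39]
33.0083
w bar 769 [ 0.5366 -0.1784  0.2442] 0.24455799847113371 143.4 lid 0.20077437279661864 1867
s bar 257 [ 0.5335 -0.179   0.2427] 0.24467473753135227 -36.8 lid 0.20188444564637598 487
```

View pics/c5.png

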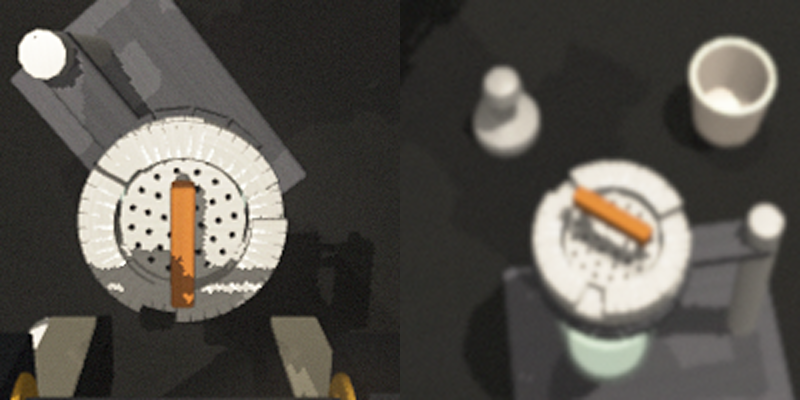

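The basket hangs level in the collar, with the bar at −37° and its top 150 mm higher than when it stood on the counter, which is the locked height. The lugs are under the flange, and the server, cup and tamper stand where they were.

```bash
python3 -c "
from rig import robot
print(robot.job_done())"
```

```text
the job is handed in; nothing more can be done
None
```

The basket hangs locked in the collar's notches and has been released. The server, cup and tamper look undisturbed, the arm never went near the kettle, and the job was handed in at about 33 s.

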